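Hook up the press guard and run in the board nest

TASK

The connector press is to be loaded: lift its drop guard by the black knob of the stay bar and hook the bar's slot onto the keeper stud, so that the guard hangs there by itself with your hand off it. Then push the blue nest with its board all the way in to its stop under the ram. Never let the guard drop, and leave the other things on the bench where they are.

Things in the scene. Friction and masses are not known exactly. Their poses are not given: they have to be found in the camera images.
- press: grey air-driven press bolted down, base 200 mm wide, x -150 to 115, its top 25 mm up. Origin: on the bench under it; x to the back, y to the operator's left, z up; all x, y, left, right below are in this frame. Guard channels at x -45, y +-84, 241 mm high; bridge between them, front face x -30, top 248 mm high; head behind 248 mm, its air cylinder (x 32 to 92) 315 mm high
- keeper_rail (a point): point of the press at x -52, y 0, 205 mm up: mid-range of the keeper, a round steel stud (9 mm diameter, x -30 to -74, y 0, pointing to the front) clamped on a slotted upright rail. Its axis is anywhere from 192 to 218 mm above the bench, differs each time and is NOT reported (this point does not move with it): find it by touch or sight
- guard (a joint): how far the clear drop guard (panel 152 x 68 mm, yellow lower edge) is raised, m: 0 shut (lower edge 40 mm above the bench), stops at 0.105. Weighs 0.5 to 0.75 kg with its bar, drags with about 1 N, falls when nothing holds it. It hangs on the stud at 0.045 to 0.070, depending on the stud's height
- bar_pivot (a point): the stay bar's pivot on the guard's front, axis along x, at x -60, y 0, 90 mm above the bench with the guard shut, rising with the guard. Lifted with the bar parked, the lip passes 5 mm left of the stud, then the ledge meets the stud from below and stops the lift, the pivot 36 mm under the stud's axis. With it 38 to 43 mm under, the bar can be swung upright over the stud
- bar (a joint): lean of the flat steel stay bar, rad: 0 upright, positive to the left; range -0.12 to 0.5; let go, it falls over to 0.5 (parked). Once swung upright with the stud in its mouth, let the guard down about 18 mm: the stud runs up the slot until its closed end hangs on it, the bar then at about 0 and the pivot 57 mm under the stud's axis
- hook_slot (a point): where the stud's axis sits when hooked, 57.5 mm from the pivot along the bar (6 mm thick). Bar upright, y and distance from the pivot in mm: lower plate y -20 to 16, its top a ledge at 27; mouth open to the right (-y), 27 to 47; slot y -6 to 6, from the ledge to its closed end at 62; lip y -14 to -6, 47 to 72; left wall y 6 to 16
- knob (a point): centre of the black ball knob, 38 mm in diameter, on the bar's round stem (10 mm), which rises from the bar's top, then bends 45 degrees to the front: ball 139 mm from the pivot along the bar and 35 mm in front of its plane (x -95). The guard is raised by it: two fingers tilted forward (about 35 degrees) and half open can hook under it from the front, or grip it
- nest (a joint): how far the blue board nest is pushed in, m: 0 pulled out to the front, 0.095 home against its stop under the ram. It slides along x, drags with about 2 N and stays where it is left. The shut guard blocks it; with the guard raised 0.04 or more it passes
- nest_handle (a point): middle of the front face of the nest's upright blue handle plate (64 mm wide, 10 mm thick, top edge 77 mm and this point 65 mm above the bench), to be pushed; 148 mm in front of the middle of the nest (68 x 106 mm, a green board clipped on it). With the nest home it is at x -148 of the press
- flux: amber flux bottle with a white spout, 34x34x100 mm; loose bystander, origin at the centre of its underside
- cutters: yellow side cutters lying flat, 108 mm long; loose bystander, origin at the centre of its underside
- tape: roll of amber tape lying flat, 72 mm across, 13 mm high; loose bystander, origin at the centre of its underside
- spare_board: green circuit board waiting on the bench, 80x60x15 mm; loose bystander, origin at the centre of its underside
- reel: reel of solder on a round green and black stand, 111x72x92 mm; loose bystander, origin at the centre of its underside
- tweezers: steel tweezers lying flat, 133 mm long; loose bystander, origin at the centre of its underside
- pen: black marker pen lying flat, 134 mm long; loose bystander, origin at the centre of its underside

How it is judged (in metres and radians):
On the way, in this order (a step that is already met when the one before it is completed fails the run):
1. the guard hangs by its bar on the keeper stud, with the robot off the press (value of joint guard between 0.04 and 0.077 m and value of joint bar between -0.1 and 0.1 rad and velocity of joint guard between -0.01 and 0.01 m/s and contact force between each of the arm, the fingers and press below 0.2 N), for 0.2 s.
2. the nest is pushed home under the raised guard (value of joint guard between 0.04 and 0.077 m and value of joint bar between -0.1 and 0.1 rad and value of joint nest above 0.091 m), for 0.2 s.
At the end, for the whole second after the job is handed in: The guard hangs at rest, raised 40 to 77 mm, with the stay bar within 0.1 rad of upright (hooked on the stud), and the nest is within 4 mm of its stop (all of step 2 and velocity of joint guard between -0.01 and 0.01 m/s); the robot touches nothing.
It fails at once if the guard is let drop (faster than 0.4 m/s) (velocity of joint guard below -0.4 m/s).
It fails at once if a bystander is moved by more than 30 mm (distance of any of flux, cutters, tape, spare_board, reel, tweezers, pen from where it was at the start of the episode above 0.03 m).
It also fails if it takes over 50 s, if anything falls off the work surface, if the arm or the gripper's body presses on something with over 40 N, if the wrist force passes 120 N, or if a joint passes its speed limit or range.

ROBOT

A 6-joint arm with a two-finger parallel gripper is mounted at the origin on the work surface; the furniture and walls round the work are solid. World frame = base frame: x ahead of the robot, y to its left, z up, the work surface at z = 0. Lengths are in m, angles in degrees, forces in N, time in s.
With the tool pointing down it reaches from about 0.4 to 0.825 m from the base axis. Payload 7 kg.
Tool frame: the origin (TCP) lies at the very end of the fingers, on their centre line; the grasp point (between the pads) lies 19 mm behind it (r.grip_depth is the distance from the TCP to the grasp point, in m); z points along the fingers, y is the line along which they close (so a half turn about z gives the same grasp; the last joint's range is limited). The gripper opens to 88 mm and grips with 3 to 60 N. Pads are 19 mm wide; open, the fingers measure 130 mm over their backs; the gripper's body (78 mm by 193 mm) begins 47 mm behind the grasp point.
Start: joints at [81.652, 20.546, 0.682, 0, -70.136, -16.507], TCP at [0.284, 0.612, 0.227] pointing down, gripper open.
Joint ranges: [-176.03, 176.03], [-82.01, 121.73], [-58.28, 71.71], [-173.87, 95.51], [-174.79, -0.11], [-173.66, 173.66]. Speed limits (degrees/s): [136.94, 136.94, 172.46, 180, 180, 180].

INTERFACE

Orientations are given as [roll, pitch, yaw] about the fixed x, y, z axes, in that order (R = Rz(yaw) Ry(pitch) Rx(roll)).
In Python, from plant import r gives the robot as it stands.
- The arm moves only by the tool play_rows, never from a script. Its argument "rows" is a list that holds one entry, the list of rows, each a list of 5 numbers: the closure, from 0 (fully open) to 1 (shut), then the shift along the tool's x, y, z each as a share of 0.5 m, from -1 to 1, then the turn about the tool's z as a share of 1.5 rad, from -1 to 1. A call has exactly 8 rows; each row is the pose to reach, as a shift and turn from the pose commanded when the call began, along the tool's axes at that moment; what a row does not reach only later rows make up. A row lasts 1/12 s, in which the tool goes at most 41.7 mm and 7.16 degrees, less where a joint would pass 70% of its speed; a pose out of reach is approached as far as the arm can. A call with a number of a shift or a turn outside -1 to 1 is refused whole. A call with a gripper value outside its range is refused whole. The fingers move at their own pace and stop on an object; "squeeze" is the grip in N (left out, the last holds). Time passes only in rows, so rows that repeat a pose let the fingers close, or fill a call up. It gives the time, the measured TCP pose, the force, the opening and the grip force at its end, in the units of the state.
- r.get_state(): the state, without advancing time (a new reading comes with each control period).
- r.capture(name): name is "scene" or "top" or "wrist"; returns the picture (420x560x3 uint8, red, green, blue); there is no depth.
- r.camera_info(name): a dict with "fovy" (degrees; the focal length in pixels is half the picture's height over the tangent of half this angle, whatever the lens; pixels are square), "cx", "cy" (the principal point, pixels), "k1" (the pictures are not rectified: a ray, as slopes to the right and down, at radius r is drawn at 1 + k1 r^2 times it, then the intrinsics apply), "pose" (4x4, takes a point from camera to world coordinates). Camera axes: x right, y down, z forward; pixel columns grow to the right and rows downward; lengths in m; the calibration is good to about 2 mm. A picture is of the moment at which its call begins: read the wrist's pose just before it. camera_info takes no time and is no camera call; for the wrist camera it gives the pose at the moment of the call.
- r.close_job(): hands the job in; it is judged then, once.
The state is a dict: "time_s": time; "joints": joint angles; "qd": joint speeds; "joint_torque": joint torques, N m; "tcp_pos": TCP position; "eef_rot": TCP orientation; "contact_force": force on the tool from outside, world axes, zero at the start; "moment": the same for the moment, N m; "gripper_width": finger opening in m; "gripper_force": force on a finger pad.
Only numpy, scipy, OpenCV 4.12 (cv2) and the standard library are available. Lean on these libraries where they do the work, as an engineer would, in place of code of your own. Each camera call takes 0.05 s, during which the arm holds its last target. There are 200 camera calls.

## Working session

There is one attempt and no reset: what is moved stays moved. The work goes in short steps, Python scripts to look and compute and a tool call to move; the robot and the scene stay as the last step left them, time stands still between calls to the robot, and variables do not carry over. Pictures are saved under pics/ and viewed, at most 10 in all, crops included, and the job is handed in when it is done.

Besides the shell and the picture viewer there is one more tool, called after "Call:" as name([rows], argument=value, ...), one row to a line, values as JSON. play_rows: Moves the arm, as the interface text tells. Its arguments: {"type":"object","properties":{"rows":{"type":"array","items":{"type":"array","items":{"type":"array","items":{"type":"number"}}}},"squeeze":{"type":"number"}},"required":["rows"]}

```bash
mkdir -p pics; ls; python3 - <<'E'
from plant import r
import cv2,numpy as np
for n in("scene","top"):
    i=r.camera_info(n);print(n,i["fovy"],i["cx"],i["cy"],i["k1"]);print(np.round(i["pose"],4).tolist())
    cv2.imwrite(f"pics/{n}0.png",cv2.resize(r.capture(n)[...,::-1],(800,600),interpolation=cv2.INTER_CUBIC))
s=r.get_state();print(s)
E
```

```text
pics
scene 54.04443295817141 282.48114706428214 206.79210768435033 -0.04342615411137784
[[-0.7355, -0.4399, 0.5153, 0.1198], [-0.6775, 0.4681, -0.5674, 0.5001], [0.0084, -0.7664, -0.6423, 0.7274], [0.0, 0.0, 0.0, 1.0]]
top 55.69527519226973 275.86116581851593 208.74655890050033 -0.11264676993073858
[[-0.0072, -0.9993, 0.0375, 0.5066], [-0.9998, 0.008, 0.0207, -0.0232], [-0.021, -0.0374, -0.9991, 1.1587], [0.0, 0.0, 0.0, 1.0]]
{'time_s': 0.1, 'joints': array([ 8.16537797e+01,  2.05876301e+01,  6.38210125e-01, -1.74813785e-02,
       -7.01361501e+01, -1.65075759e+01]), 'qd': array([ 0.02606333, -0.06498066,  0.1628886 ,  0.01893739, -0.03003198,
        0.0263164 ]), 'joint_torque': array([-1.84464887e-03, -5.84163308e+01,  2.93752867e+01,  7.01543882e+00,
        1.02342243e-02, -4.38102734e-05]), 'tcp_pos': array([0.28353892, 0.61206859, 0.22570763]), 'eef_rot': array([ 1.79913287e+02, -8.55922504e-03, -2.48597420e+01]), 'contact_force': array([-0.0900878 , -0.46952665, -0.8244539 ]), 'moment': array([ 0.02061736, -0.04294314, -0.02353627]), 'gripper_force': 0.0, 'gripper_width': 0.08718560194525964}
```

View pics/scene0.png

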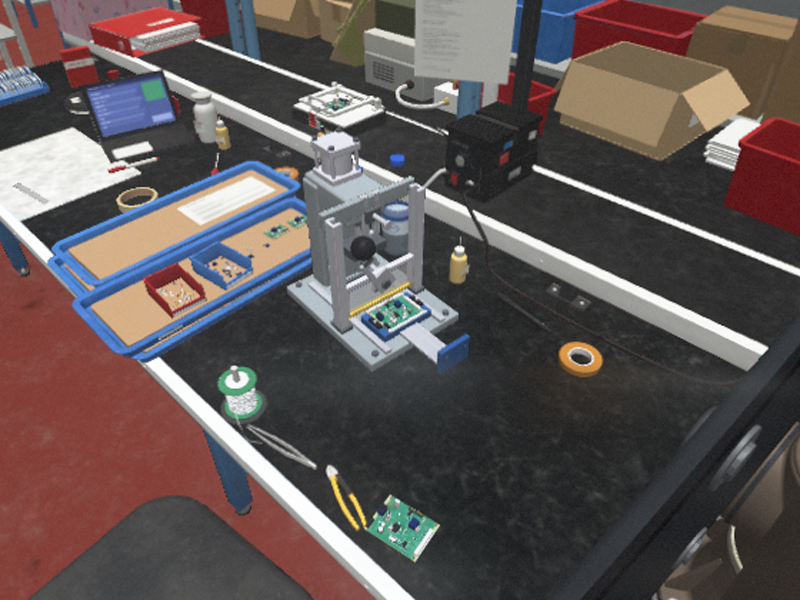

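View pics/top0.png

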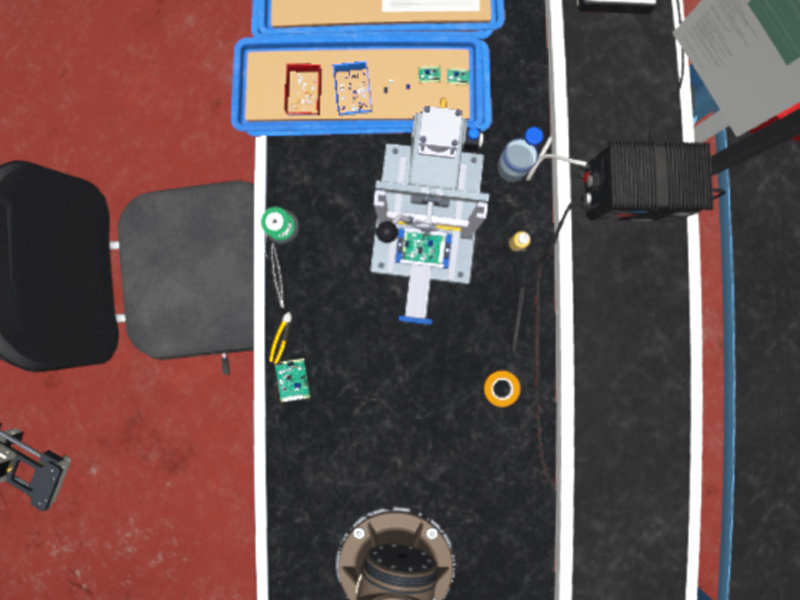

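The scene view shows the press at about (375,270) and the knob at (363,248). In the top view the base corners are near (385,145), (484,153), (469,283) and (371,273), and the handle is at (415,320). The front of the press faces the robot.

```bash
python3 - <<'E'
from plant import r
import cv2,numpy as np
a=r.capture("top")[90:240,240:360,::-1]; b=r.capture("scene")[80:270,190:340,::-1]
cv2.imwrite("pics/ct.png",cv2.resize(a,None,fx=4,fy=4,interpolation=cv2.INTER_CUBIC))
cv2.imwrite("pics/cs.png",cv2.resize(b,None,fx=3,fy=3,interpolation=cv2.INTER_CUBIC))
E
```

```text
(no output)
```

View pics/ct.png

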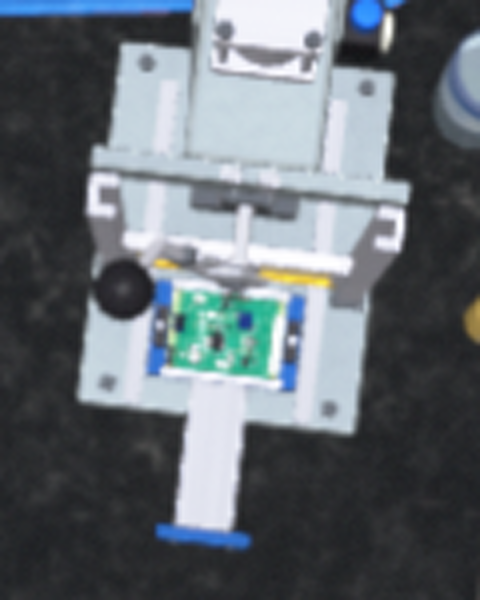

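View pics/cs.png

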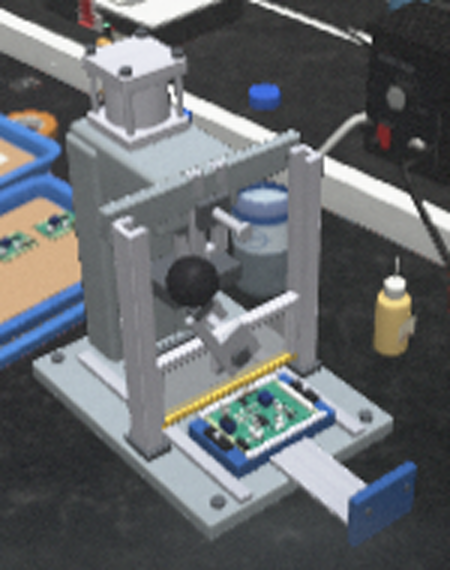

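The top crop gives the base corners as FL (79,402), FR (355,433), BR (392,74) and BL (122,43), with the knob at (124,290). The scene crop gives the base corners as BL (33,362), FL (210,530) and FR (392,425), with the knob at (192,281) and the stud tip at about (243,229).

```bash
cat > h.py <<'E'
import numpy as np
def proj(i,P,shape=(420,560)):
    T=np.linalg.inv(i["pose"]);p=np.atleast_2d(P)@T[:3,:3].T+T[:3,3]
    s=p[:,:2]/p[:,2:];f=shape[0]/2/np.tan(np.radians(i["fovy"])/2)
    k=1+i["k1"]*(s**2).sum(1,keepdims=True)
    return s*k*f+[i["cx"],i["cy"]]
def press(q,L):
    c,s=np.cos(q[2]),np.sin(q[2]);L=np.atleast_2d(L)
    return np.c_[q[0]+c*L[:,0]-s*L[:,1],q[1]+s*L[:,0]+c*L[:,1],L[:,2]]
E
python3 - <<'E'
from plant import r
from h import *
from scipy.optimize import least_squares
kn=[-.095,.0666,.212]
def px(l,o,f): return (np.array(l)+.5)/f-.5+o
B={'FL':[-.15,.1,.025],'FR':[-.15,-.1,.025],'BR':[.115,-.1,.025],'BL':[.115,.1,.025]}
tp=px([(79,402),(355,433),(392,74),(122,43),(124,290)],[240,90],4)
sp=px([(33,362),(210,530),(392,425),(192,281),(243,229)],[190,80],3)
it,isc=r.camera_info("top"),r.camera_info("scene")
def res(q):
    a=proj(it,press(q,[B['FL'],B['FR'],B['BR'],B['BL'],kn]))-tp
    b=proj(isc,press(q,[B['BL'],B['FL'],B['FR'],kn,[-.074,0,q[3]]]))-sp
    return np.r_[a,b].ravel()
s=least_squares(res,[.68,-.05,0,.205]);print(s.x,np.degrees(s.x[2]));print(res(s.x).reshape(-1,2).round(1).tolist())
q=s.x
for n,l in dict(knob=kn,keeper=[-.052,0,q[3]],pivot=[-.06,0,.09],handle0=[-.243,0,.065]).items(): print(n,press(q,l).round(4))
E
```

```text
[ 0.73849053 -0.07020576 -0.12787729  0.22082163] -7.326828939381268
[[-0.4, 0.2], [0.1, 0.7], [1.0, 0.1], [0.1, -0.1], [0.1, 0.6], [-1.5, 0.2], [-0.7, -0.3], [0.5, -1.7], [-0.5, 1.0], [0.5, -0.0]]
knob [[0.6528 0.008  0.212 ]]
keeper [[ 0.6869 -0.0636  0.2208]]
pivot [[ 0.679  -0.0626  0.09  ]]
handle0 [[ 0.4975 -0.0392  0.065 ]]
```

```bash
cat >> h.py <<'E'
Q=[.7385,-.0702,-.12788]
from scipy.spatial.transform import Rotation as Ro
def go(r,L,yaw=None):
    "print row shares to bring TCP to press-frame point L (z world)"
    s=r.get_state();R=Ro.from_euler('xyz',s["eef_rot"],degrees=True).as_matrix()
    w=press(Q,L)[0];d=R.T@(w-s["tcp_pos"]);t=0 if yaw is None else -(yaw-s["eef_rot"][2])/85.94
    print("target",w.round(4),"share",(d/.5).round(4),"turn",round(t,4))
def inpress(r):
    s=r.get_state();d=s["tcp_pos"]-[Q[0],Q[1],0];c,n=np.cos(Q[2]),np.sin(Q[2])
    print("t",round(s["time_s"],2),"press mm",(1e3*np.array([c*d[0]+n*d[1],-n*d[0]+c*d[1],d[2]])).round(1),"yaw",s["eef_rot"].round(2),"F",s["contact_force"].round(1),"w",round(s["gripper_width"],4),s["gripper_force"])
E
python3 - <<'E'
from plant import r
from h import *
inpress(r);go(r,[-.095,.0666,.29],-7.33)
s=r.get_state();R=Ro.from_euler('xyz',s["eef_rot"],degrees=True).as_matrix()
P=r.camera_info("wrist")["pose"];print((R.T@(P[:3,3]-s["tcp_pos"])).round(3),(R.T@P[:3,:3]).round(2).tolist())
E
```

```text
t 0.2 press mm [-538.2  618.8  226. ] yaw [ 1.7994e+02 -1.0000e-02 -2.4860e+01] F [ 0.5 -0.6  0.4] w 0.0875 0.0
target [0.6528 0.008  0.29  ] share [ 1.1779  0.7862 -0.1271] turn -0.204
[ 0.072  0.    -0.158] [[-0.0, -0.96, -0.26], [1.0, 0.0, -0.0], [0.0, -0.26, 0.96]]
```

Call:
play_rows([
  [[0,0.065,0.043,-0.016,0.083],[0,0.13,0.087,-0.032,0.166],[0,0.195,0.13,-0.048,0.25],[0,0.26,0.174,-0.064,0.333],[0,0.325,0.217,-0.08,0.416],[0,0.39,0.26,-0.096,0.5],[0,0.455,0.304,-0.112,0.583],[0,0.52,0.347,-0.127,0.667]],
])

```text
time_s: 0.87
tcp_pos: [0.4472, 0.3439, 0.2906]
eef_rot: [-180.0, 0.0, -82.4]
contact_force: [-0.1, 0.0, -0.1]
gripper_width: 0.0876
gripper_force: 0.0
```

```bash
python3 - <<'E'
from plant import r
from h import *
inpress(r);go(r,[-.095,.0666,.29],-187.33);print(r.get_state()["joints"].round(1))
E
```

```text
t 0.87 press mm [-341.7  373.6  290.6] yaw [-1.7999e+02  1.0000e-02 -8.2430e+01] F [-0.1  0.  -0.1] w 0.0876 0.0
target [0.6528 0.008  0.29  ] share [ 0.7201 -0.319   0.0012] turn 1.2206
[ 57.4   8.   -7.7  -0.  -74.2 -49.9]
```

Call:
play_rows([
  [[0,0.076,-0.033,0,0.083],[0,0.152,-0.067,0,0.166],[0,0.228,-0.1,0,0.25],[0,0.304,-0.134,0,0.333],[0,0.38,-0.167,0,0.416],[0,0.455,-0.2,0,0.5],[0,0.53,-0.234,0,0.583],[0,0.6,-0.265,0,0.667]],
])

```text
time_s: 1.53
tcp_pos: [0.62, 0.0647, 0.29]
eef_rot: [180.0, 0.0, -139.7]
contact_force: [0.6, 0.1, -0.5]
gripper_width: 0.0876
gripper_force: 0.0
```

```bash
python3 - <<'E'
from plant import r
from h import *
inpress(r);go(r,[-.095,.0666,.29],-187.33+360 if r.get_state()["eef_rot"][2]>0 else -187.33)
E
```

```text
t 1.53 press mm [-134.8  118.7  290. ] yaw [ 180.      0.   -139.69] F [ 0.6  0.1 -0.5] w 0.0876 0.0
target [0.6528 0.008  0.29  ] share [ 2.330e-02 -1.289e-01  1.000e-04] turn 0.5543
```

Call:
play_rows([
  [[0,0.006,-0.032,0,0.08],[0,0.012,-0.064,0,0.16],[0,0.018,-0.097,0,0.24],[0,0.0233,-0.129,0,0.32],[0,0.0233,-0.129,0,0.4],[0,0.0233,-0.129,0,0.48],[0,0.0233,-0.129,0,0.554],[0,0.0233,-0.129,0,0.554]],
])

```text
time_s: 2.2
tcp_pos: [0.6523, 0.0101, 0.2897]
eef_rot: [-180.0, -0.0, 172.7]
contact_force: [-0.2, -0.9, 0.5]
gripper_width: 0.0879
gripper_force: 0.0
```

```bash
python3 - <<'E'
from plant import r
from h import *
import cv2
inpress(r)
i=r.camera_info("wrist");im=r.capture("wrist")
for l in([-.095,.0666,.212],[-.074,0,.218],[-.15,.1,.025],[-.15,-.1,.025]):print(proj(i,press(Q,l)).round(1)*1.4286)
cv2.imwrite("pics/w1.png",cv2.resize(im[...,::-1],(800,600),interpolation=cv2.INTER_CUBIC))
E
```

```text
t 2.2 press mm [-95.7  68.7 289.7] yaw [-1.7999e+02 -3.0000e-02  1.7274e+02] F [-0.2 -0.9  0.5] w 0.0879 0.0
[[395.7222  323.00646]]
[[257.57658 368.15022]]
[[438.86592 190.0038 ]]
[[193.28958 191.57526]]
```

View pics/w1.png

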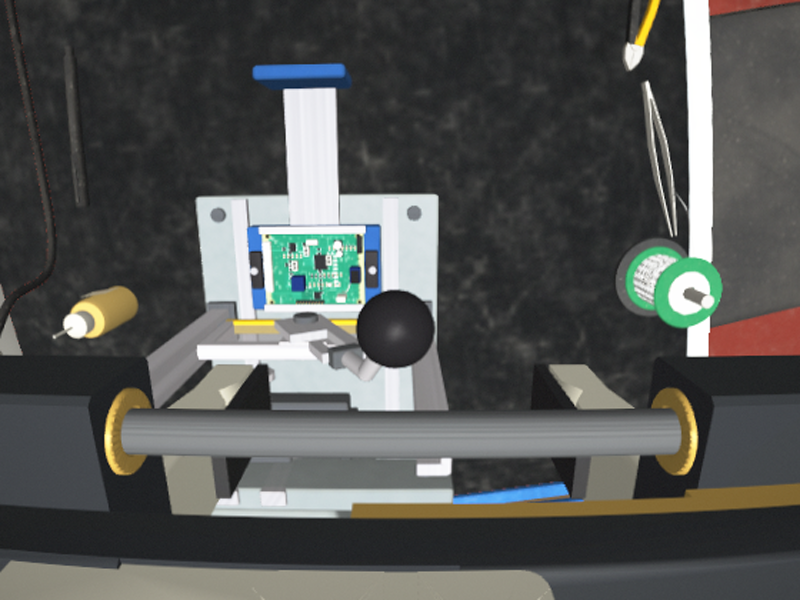

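The wrist view shows the ball knob at (395,328), 5 px from the prediction of (396,323). The open fingers straddle it in y, so I'll descend.

```bash
python3 - <<'E'
from plant import r
from h import *
inpress(r);go(r,[-.0935,.0666,.193])
E
```

```text
t 2.25 press mm [-95.7  68.8 289.8] yaw [-1.8000e+02 -2.0000e-02  1.7315e+02] F [-0.1 -0.6 -0.2] w 0.0879 0.0
target [0.6543 0.0078 0.193 ] share [-0.0045 -0.0043  0.1936] turn 0
```

Call:
play_rows([
  [[0,-0.0045,-0.004,0.03,0],[0,-0.0045,-0.004,0.07,0],[0,-0.0045,-0.004,0.11,0],[0,-0.0045,-0.004,0.14,0],[0,-0.0045,-0.004,0.17,0],[0,-0.0045,-0.004,0.194,0],[0,-0.0045,-0.004,0.194,0],[0,-0.0045,-0.004,0.194,0]],
])

```text
time_s: 2.92
tcp_pos: [0.6543, 0.008, 0.1928]
eef_rot: [-180.0, -0.1, 173.2]
contact_force: [0.8, 0.4, 1.1]
gripper_width: 0.0876
gripper_force: 0.0
```

Call:
play_rows([
  [[0.3,0,0,0,0],[0.5,0,0,0,0],[0.55,0,0,0,0],[0.6,0,0,0,0],[0.65,0,0,0,0],[0.7,0,0,0,0],[0.7,0,0,0,0],[0.7,0,0,0,0]],
], squeeze=35)

```text
time_s: 3.58
tcp_pos: [0.6544, 0.008, 0.1931]
eef_rot: [180.0, 0.0, 173.1]
contact_force: [-0.7, -0.8, -0.9]
gripper_width: 0.0399
gripper_force: 0.0
```

```bash
python3 - <<'E'
from plant import r
from h import *
inpress(r)
E
```

```text
t 3.58 press mm [-93.4  66.9 193.1] yaw [180.     0.   173.06] F [-0.7 -0.8 -0.9] w 0.0399 0.00793324870755896
```

Call:
play_rows([
  [[0.8,0,0,0,0],[0.9,0,0,0,0],[1,0,0,0,0],[1,0,0,0,0],[1,0,0,-0.004,0],[1,0,0,-0.012,0],[1,0,0,-0.02,0],[1,0,0,-0.02,0]],
], squeeze=40)

```text
time_s: 4.25
tcp_pos: [0.6542, 0.0074, 0.2025]
eef_rot: [-180.0, -0.1, 173.0]
contact_force: [3.2, -5.7, -5.5]
gripper_width: 0.0361
gripper_force: 40.0
```

```bash
python3 - <<'E'
from plant import r
from h import *
import cv2
inpress(r)
cv2.imwrite("pics/w2.png",r.capture("wrist")[...,::-1])
E
```

```text
t 4.25 press mm [-93.5  66.2 202.5] yaw [-1.7995e+02 -6.0000e-02  1.7302e+02] F [ 3.2 -5.7 -5.5] w 0.0361 39.99870300292969
```

View pics/w2.png

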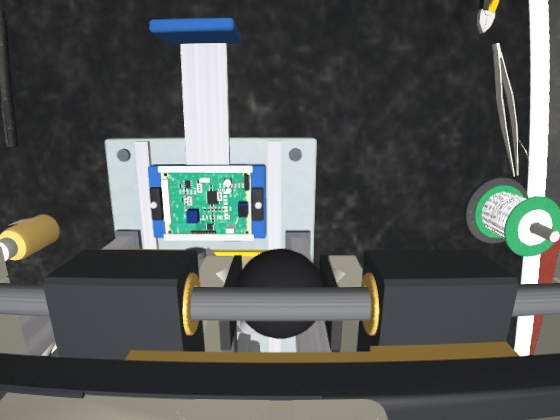

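The ball is held between the pads at about (280,292), and the weight shows in the force reading. Next I lift 45 mm.

Call:
play_rows([
  [[1,0,-0.002,-0.008,0],[1,0,-0.002,-0.02,0],[1,0,-0.002,-0.035,0],[1,0,-0.002,-0.05,0],[1,0,-0.002,-0.065,0],[1,0,-0.002,-0.08,0],[1,0,-0.002,-0.09,0],[1,0,-0.002,-0.09,0]],
])

```text
time_s: 4.97
tcp_pos: [0.6543, 0.0072, 0.2492]
eef_rot: [180.0, 0.0, 173.1]
contact_force: [1.5, -2.3, -5.3]
gripper_width: 0.0363
gripper_force: 40.0
```

```bash
python3 - <<'E'
from plant import r
from h import *
import cv2
inpress(r)
b=r.capture("scene")[60:250,190:340,::-1]
cv2.imwrite("pics/s3.png",cv2.resize(b,None,fx=3,fy=3,interpolation=cv2.INTER_CUBIC))
E
```

```text
t 4.97 press mm [-93.4  66.  249.2] yaw [1.7998e+02 3.0000e-02 1.7306e+02] F [ 1.5 -2.3 -5.3] w 0.0363 39.99890685081482
```

View pics/s3.png

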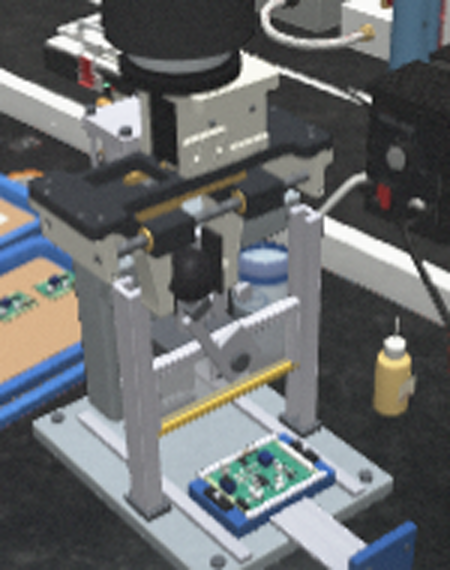

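The guard is raised about 55 mm with the ball held and the bar still leaning.

Call:
play_rows([
  [[1,0,-0.001,-0.005,0],[1,0,-0.001,-0.011,0],[1,0,-0.001,-0.018,0],[1,0,-0.001,-0.025,0],[1,0,-0.001,-0.032,0],[1,0,-0.001,-0.039,0],[1,0,-0.001,-0.044,0],[1,0,-0.001,-0.044,0]],
])

```text
time_s: 5.68
tcp_pos: [0.6542, 0.0067, 0.2709]
eef_rot: [180.0, 0.0, 173.1]
contact_force: [0.1, 0.2, -5.5]
gripper_width: 0.0366
gripper_force: 40.0
```

Call:
play_rows([
  [[1,0,0,-0.002,0],[1,0,0,-0.004,0],[1,0,0,-0.006,0],[1,0,0,-0.008,0],[1,0,0,-0.01,0],[1,0,0,-0.011,0],[1,0,0,-0.012,0],[1,0,0,-0.012,0]],
])

```text
time_s: 6.35
tcp_pos: [0.6542, 0.0066, 0.2761]
eef_rot: [180.0, -0.0, 173.1]
contact_force: [1.3, -0.4, -7.2]
gripper_width: 0.0364
gripper_force: 40.0
```

Call:
play_rows([
  [[1,0,0,-0.001,0],[1,0,0,-0.002,0],[1,0,0,-0.003,0],[1,0,0,-0.004,0],[1,0,0,-0.005,0],[1,0,0,-0.006,0],[1,0,0,-0.006,0],[1,0,0,-0.006,0]],
])

```text
time_s: 7.02
tcp_pos: [0.6542, 0.0066, 0.2792]
eef_rot: [180.0, 0.0, 173.1]
contact_force: [1.5, -0.2, -5.8]
gripper_width: 0.0364
gripper_force: 40.0
```

Call:
play_rows([
  [[1,0,0,-0.001,0],[1,0,0,-0.002,0],[1,0,0,-0.003,0],[1,0,0,-0.004,0],[1,0,0,-0.005,0],[1,0,0,-0.006,0],[1,0,0,-0.006,0],[1,0,0,-0.006,0]],
])

```text
time_s: 7.68
tcp_pos: [0.6542, 0.0065, 0.2822]
eef_rot: [180.0, 0.0, 173.1]
contact_force: [-0.2, 0.2, -5.8]
gripper_width: 0.0365
gripper_force: 40.0
```

Call:
play_rows([
  [[1,0,0,-0.001,0],[1,0,0,-0.002,0],[1,0,0,-0.003,0],[1,0,0,-0.004,0],[1,0,0,-0.005,0],[1,0,0,-0.005,0],[1,0,0,-0.005,0],[1,0,0,-0.005,0]],
])

```text
time_s: 8.35
tcp_pos: [0.654, 0.0062, 0.2833]
eef_rot: [-180.0, -0.1, 173.0]
contact_force: [3.8, -3.0, -15.4]
gripper_width: 0.036
gripper_force: 40.0
```

Call:
play_rows([
  [[1,0,0,-0.001,0],[1,0,0,-0.002,0],[1,0,0,-0.003,0],[1,0,0,-0.004,0],[1,0,0,-0.005,0],[1,0,0,-0.005,0],[1,0,0,-0.005,0],[1,0,0,-0.005,0]],
])

```text
time_s: 9.02
tcp_pos: [0.6538, 0.0058, 0.2839]
eef_rot: [-179.9, -0.2, 173.0]
contact_force: [6.6, -7.5, -23.2]
gripper_width: 0.0364
gripper_force: 40.0
```

Call:
play_rows([
  [[1,0,0,0.003,0],[1,0,0,0.006,0],[1,0,0,0.009,0],[1,0,0,0.012,0],[1,0,0,0.015,0],[1,0,0,0.0165,0],[1,0,0,0.0165,0],[1,0,0,0.0165,0]],
])

```text
time_s: 9.68
tcp_pos: [0.6543, 0.0067, 0.2792]
eef_rot: [180.0, 0.0, 173.1]
contact_force: [0.1, -0.4, -5.0]
gripper_width: 0.0363
gripper_force: 40.0
```

```bash
python3 - <<'E'
from plant import r
from h import *
inpress(r)
s=r.get_state();y0=(-np.sin(Q[2])*(s["tcp_pos"][0]-Q[0])+np.cos(Q[2])*(s["tcp_pos"][1]-Q[1]));print(y0)
for t in(.5,.45,.4,.35,.3,.25,.2,.15,.1,.05,0):
    print(t,"dy share",round(.139*(np.sin(t)-np.sin(.5))/.5,4),"dz share",round(-.139*(np.cos(t)-np.cos(.5))/.5,4))
E
```

```text
t 9.68 press mm [-93.3  65.5 279.2] yaw [1.7999e+02 3.0000e-02 1.7307e+02] F [ 0.1 -0.4 -5. ] w 0.0363 39.99899625778198
0.06553383562637544
0.5 dy share 0.0 dz share -0.0
0.45 dy share -0.0124 dz share -0.0064
0.4 dy share -0.025 dz share -0.0121
0.35 dy share -0.038 dz share -0.0172
0.3 dy share -0.0511 dz share -0.0216
0.25 dy share -0.0645 dz share -0.0254
0.2 dy share -0.0781 dz share -0.0285
0.15 dy share -0.0917 dz share -0.0309
0.1 dy share -0.1055 dz share -0.0326
0.05 dy share -0.1194 dz share -0.0337
0 dy share -0.1333 dz share -0.034
```

Call:
play_rows([
  [[1,0,-0.006,-0.003,0],[1,0,-0.0124,-0.0064,0],[1,0,-0.019,-0.0095,0],[1,0,-0.025,-0.0125,0],[1,0,-0.0315,-0.015,0],[1,0,-0.038,-0.018,0],[1,0,-0.038,-0.018,0],[1,0,-0.038,-0.018,0]],
])

```text
time_s: 10.35
tcp_pos: [0.652, -0.0117, 0.288]
eef_rot: [179.9, 0.0, 173.1]
contact_force: [-0.7, 4.3, -5.5]
gripper_width: 0.0366
gripper_force: 40.0
```

```bash
python3 - <<'E'
from plant import r
from h import *
import cv2
inpress(r)
b=r.capture("scene")[60:250,190:340,::-1]
cv2.imwrite("pics/s4.png",cv2.resize(b,None,fx=3,fy=3,interpolation=cv2.INTER_CUBIC))
E
```

```text
t 10.35 press mm [-93.3  47.  288. ] yaw [1.7993e+02 2.0000e-02 1.7306e+02] F [-0.7  4.3 -5.5] w 0.0366 39.999216198921204
```

View pics/s4.png

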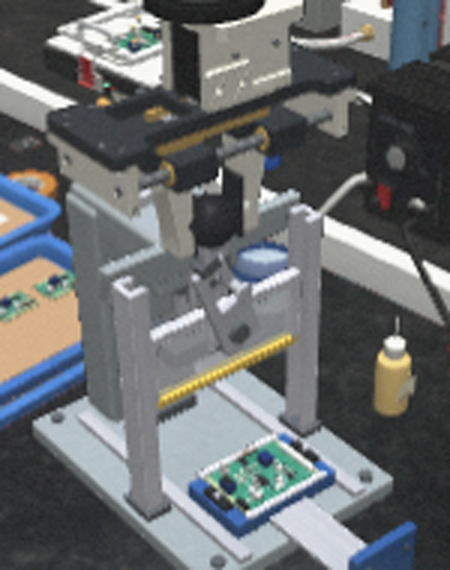

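The bar is swinging upright around its pivot at (238,333), and the yellow edge stays near its lifted height. I'll go on to 0.3 rad and probe upward for the ledge.

Call:
play_rows([
  [[1,0,-0.006,-0.002,0],[1,0,-0.013,-0.0044,0],[1,0,-0.013,-0.0044,0],[1,0,-0.013,-0.0064,0],[1,0,-0.013,-0.0084,0],[1,0,-0.013,-0.0104,0],[1,0,-0.013,-0.0124,0],[1,0,-0.013,-0.0124,0]],
])

```text
time_s: 11.07
tcp_pos: [0.6512, -0.0182, 0.2938]
eef_rot: [180.0, -0.0, 173.1]
contact_force: [0.3, 6.0, -5.4]
gripper_width: 0.0365
gripper_force: 40.0
```

Call:
play_rows([
  [[1,0,0,-0.001,0],[1,0,0,-0.002,0],[1,0,0,-0.003,0],[1,0,0,-0.004,0],[1,0,0,-0.005,0],[1,0,0,-0.006,0],[1,0,0,-0.006,0],[1,0,0,-0.006,0]],
])

```text
time_s: 11.73
tcp_pos: [0.6512, -0.0182, 0.2966]
eef_rot: [180.0, -0.0, 173.1]
contact_force: [-0.6, 4.9, -6.7]
gripper_width: 0.036
gripper_force: 40.0
```

Call:
play_rows([
  [[1,0,0,-0.001,0],[1,0,0,-0.002,0],[1,0,0,-0.003,0],[1,0,0,-0.004,0],[1,0,0,-0.005,0],[1,0,0,-0.005,0],[1,0,0,-0.005,0],[1,0,0,-0.005,0]],
])

```text
time_s: 12.4
tcp_pos: [0.6511, -0.0182, 0.2991]
eef_rot: [180.0, -0.0, 173.1]
contact_force: [0.3, 5.7, -7.2]
gripper_width: 0.0364
gripper_force: 40.0
```

Call:
play_rows([
  [[1,0,0,-0.001,0],[1,0,0,-0.002,0],[1,0,0,-0.003,0],[1,0,0,-0.004,0],[1,0,0,-0.004,0],[1,0,0,-0.004,0],[1,0,0,-0.004,0],[1,0,0,-0.004,0]],
])

```text
time_s: 13.07
tcp_pos: [0.6509, -0.0189, 0.3003]
eef_rot: [-180.0, -0.1, 173.0]
contact_force: [4.6, 0.5, -21.6]
gripper_width: 0.0365
gripper_force: 40.0
```

Call:
play_rows([
  [[1,0,0,-0.001,0],[1,0,0,-0.002,0],[1,0,0,-0.003,0],[1,0,0,-0.004,0],[1,0,0,-0.004,0],[1,0,0,-0.004,0],[1,0,0,-0.004,0],[1,0,0,-0.004,0]],
])

```text
time_s: 13.73
tcp_pos: [0.6506, -0.0196, 0.3011]
eef_rot: [-179.9, -0.2, 173.0]
contact_force: [7.8, -3.1, -28.5]
gripper_width: 0.0363
gripper_force: 40.0
```

Call:
play_rows([
  [[1,0,0,0.005,0],[1,0,0,0.01,0],[1,0,0,0.013,0],[1,0,0,0.013,0],[1,0,-0.007,0.011,0],[1,0,-0.0134,0.009,0],[1,0,-0.02,0.0075,0],[1,0,-0.027,0.006,0]],
])

```text
time_s: 14.4
tcp_pos: [0.6497, -0.031, 0.3018]
eef_rot: [179.9, 0.1, 173.1]
contact_force: [-1.7, 8.2, -5.0]
gripper_width: 0.0363
gripper_force: 40.0
```

Call:
play_rows([
  [[1,0,-0.007,-0.001,0],[1,0,-0.0137,-0.002,0],[1,0,-0.02,-0.003,0],[1,0,-0.0275,-0.004,0],[1,0,-0.034,-0.0045,0],[1,0,-0.0413,-0.005,0],[1,0,-0.0413,-0.005,0],[1,0,-0.0413,-0.005,0]],
])

```text
time_s: 15.07
tcp_pos: [0.6471, -0.052, 0.3043]
eef_rot: [179.9, 0.1, 173.1]
contact_force: [-2.9, 3.7, -5.3]
gripper_width: 0.0365
gripper_force: 40.0
```

```bash
python3 - <<'E'
from plant import r
from h import *
import cv2
inpress(r)
b=r.capture("scene")[60:250,190:340,::-1]
cv2.imwrite("pics/s5.png",cv2.resize(b,None,fx=3,fy=3,interpolation=cv2.INTER_CUBIC))
E
```

```text
t 15.07 press mm [-93.    6.4 304.3] yaw [1.7991e+02 9.0000e-02 1.7310e+02] F [-2.9  3.7 -5.3] w 0.0365 39.99913573265076
```

View pics/s5.png

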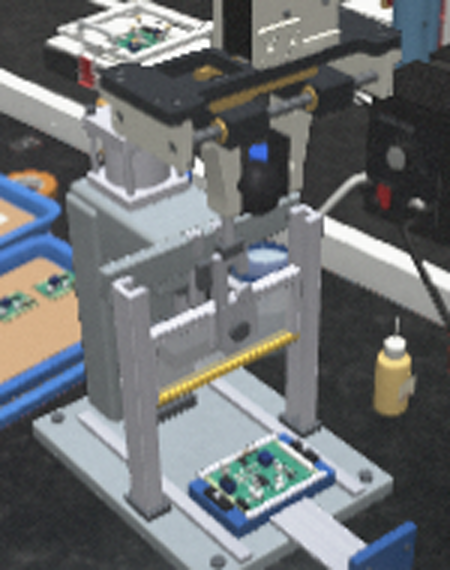

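The bar is almost upright, with the stud in its mouth at about (240,290). I'll finish the swing, then lower until the weight comes off.

Call:
play_rows([
  [[1,0,-0.005,-0.001,0],[1,0,-0.01,-0.002,0],[1,0,-0.0144,-0.003,0],[1,0,-0.0144,-0.003,0],[1,0,-0.0144,0.001,0],[1,0,-0.0144,0.006,0],[1,0,-0.0144,0.011,0],[1,0,-0.0144,0.011,0]],
])

```text
time_s: 15.78
tcp_pos: [0.6462, -0.0587, 0.2981]
eef_rot: [179.9, 0.1, 173.1]
contact_force: [-1.4, 5.2, -6.9]
gripper_width: 0.0365
gripper_force: 40.0
```

```bash
python3 - <<'E'
from plant import r
from h import *
inpress(r)
E
```

```text
t 15.78 press mm [-93.1  -0.3 298.1] yaw [1.7989e+02 6.0000e-02 1.7311e+02] F [-1.4  5.2 -6.9] w 0.0365 39.99871015548706
```

Call:
play_rows([
  [[1,0,0,0.003,0],[1,0,0,0.006,0],[1,0,0,0.009,0],[1,0,0,0.012,0],[1,0,0,0.015,0],[1,0,0,0.016,0],[1,0,0,0.016,0],[1,0,0,0.016,0]],
])

```text
time_s: 16.45
tcp_pos: [0.6462, -0.0587, 0.2904]
eef_rot: [179.9, 0.1, 173.1]
contact_force: [-2.6, 6.0, -7.0]
gripper_width: 0.0359
gripper_force: 40.0
```

Call:
play_rows([
  [[1,0,0,0.001,0],[1,0,0,0.002,0],[1,0,0,0.003,0],[1,0,0,0.004,0],[1,0,0,0.005,0],[1,0,0,0.006,0],[1,0,0,0.006,0],[1,0,0,0.006,0]],
])

```text
time_s: 17.12
tcp_pos: [0.6462, -0.0587, 0.2876]
eef_rot: [179.9, 0.1, 173.1]
contact_force: [-1.4, 5.4, -5.7]
gripper_width: 0.0364
gripper_force: 40.0
```

Call:
play_rows([
  [[1,0,0,0.001,0],[1,0,0,0.002,0],[1,0,0,0.003,0],[1,0,0,0.004,0],[1,0,0,0.005,0],[1,0,0,0.006,0],[1,0,0,0.006,0],[1,0,0,0.006,0]],
])

```text
time_s: 17.78
tcp_pos: [0.6463, -0.0588, 0.2861]
eef_rot: [179.9, 0.2, 173.1]
contact_force: [-5.3, 7.1, 0.8]
gripper_width: 0.0363
gripper_force: 40.0
```

Call:
play_rows([
  [[1,0,0,0.001,0],[1,0,0,0.002,0],[1,0,0,0.003,0],[1,0,0,0.004,0],[1,0,0,0.005,0],[1,0,0,0.006,0],[1,0,0,0.006,0],[1,0,0,0.006,0]],
])

```text
time_s: 18.45
tcp_pos: [0.6464, -0.0589, 0.2857]
eef_rot: [179.9, 0.3, 173.2]
contact_force: [-9.9, 9.1, 12.3]
gripper_width: 0.0361
gripper_force: 40.0
```

```bash
python3 - <<'E'
from plant import r
from h import *
import cv2
inpress(r)
b=r.capture("scene")[60:250,190:340,::-1]
cv2.imwrite("pics/s6.png",cv2.resize(b,None,fx=3,fy=3,interpolation=cv2.INTER_CUBIC))
E
```

```text
t 18.45 press mm [-92.7  -0.5 285.7] yaw [179.9    0.31 173.15] F [-9.9  9.1 12.3] w 0.0361 40.00345587730408
```

View pics/s6.png

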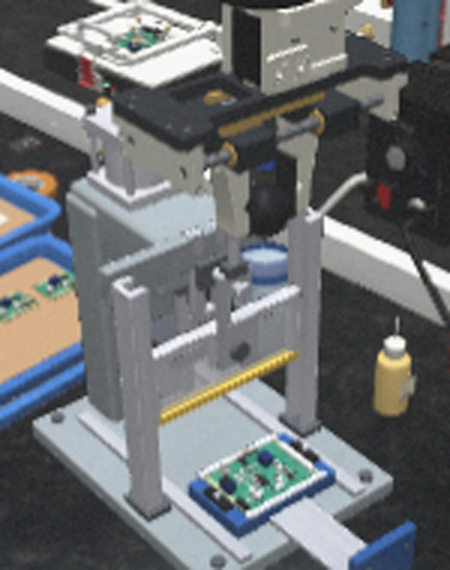

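The guard edge is now lower, at (160,415), and the stud carries the weight since Fz has gone positive. I'll relax the pressure and open.

Call:
play_rows([
  [[1,0,0.002,-0.003,0],[1,0,0.005,-0.006,0],[1,0,0.005,-0.006,0],[0.55,0,0.005,-0.006,0],[0.5,0,0.005,-0.006,0],[0.45,0,0.005,-0.006,0],[0.4,0,0.005,-0.006,0],[0.3,0,0.005,-0.006,0]],
])

```text
time_s: 19.17
tcp_pos: [0.6469, -0.0578, 0.2841]
eef_rot: [-180.0, 0.1, 173.1]
contact_force: [-0.1, 0.3, -0.8]
gripper_width: 0.0547
gripper_force: 0.0
```

Call:
play_rows([
  [[0.2,0,0,0,0],[0.1,0,0,0,0],[0,0,0,0,0],[0,0,0,-0.02,0],[0,0,0,-0.06,0],[0,0,0,-0.1,0],[0,0,0,-0.13,0],[0,0,0,-0.16,0]],
])

```text
time_s: 19.83
tcp_pos: [0.6466, -0.0574, 0.3656]
eef_rot: [180.0, 0.1, 173.1]
contact_force: [-0.5, -0.2, -0.2]
gripper_width: 0.0875
gripper_force: 0.0
```

```bash
python3 - <<'E'
from plant import r
from h import *
import cv2
inpress(r);go(r,[-.16,-.0,.365]);print(r.get_state()["joints"].round(0))
b=r.capture("scene")[60:250,190:340,::-1];w=r.capture("wrist")[...,::-1]
b=cv2.resize(b,None,fx=2.2,fy=2.2,interpolation=cv2.INTER_CUBIC)
c=np.zeros((420,890,3),np.uint8);c[:,:560]=w;c[:b.shape[0],560:]=b[:420,:330]
cv2.imwrite("pics/s7.png",cv2.resize(c,(800,378)))
E
```

```text
t 19.83 press mm [-92.8   1.  365.6] yaw [1.8000e+02 8.0000e-02 1.7306e+02] F [-0.5 -0.2 -0.2] w 0.0875 0.0
target [ 0.5798 -0.0498  0.365 ] share [ 0.1345 -0.001   0.001 ] turn 0
[  12.   15.   11.    0.  -85. -109.]
```

View pics/s7.png

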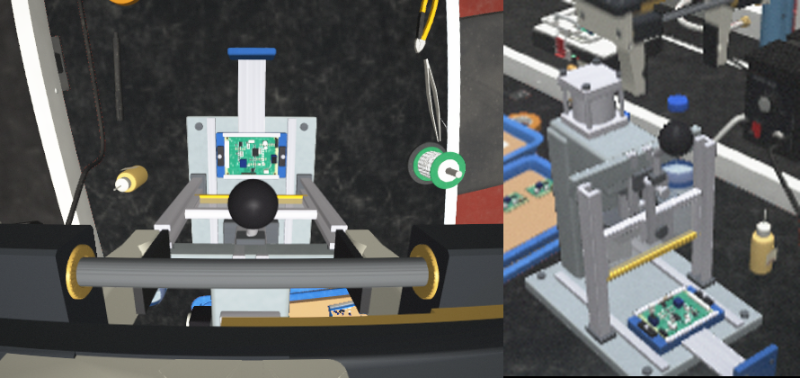

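The guard hangs hooked with the ball upright at (253,205). Next I move out in front of the handle and close the fingers.

Call:
play_rows([
  [[0.3,0.05,0,0,0],[0.6,0.12,0,0,0],[1,0.19,0,0,0],[1,0.26,0,0,0],[1,0.32,0,0,0],[1,0.37,0,0,0],[1,0.4,0,0.02,0],[1,0.4,0,0.06,0]],
])

```text
time_s: 20.6
tcp_pos: [0.4465, -0.0331, 0.3365]
eef_rot: [179.8, 0.4, 173.1]
contact_force: [0.9, 0.3, 0.2]
gripper_width: 0.0398
gripper_force: 0.0
```

```bash
python3 - <<'E'
from plant import r
from h import *
inpress(r);go(r,[-.292,0,.05],172.67)
E
```

```text
t 20.6 press mm [-294.3   -0.5  336.5] yaw [179.85   0.36 173.1 ] F [0.9 0.3 0.2] w 0.0398 0.0
target [ 0.4489 -0.033   0.05  ] share [-0.001  -0.0006  0.573 ] turn 0.005
```

Call:
play_rows([
  [[1,0,0,0.07,0.005],[1,0,0,0.15,0.005],[1,0,0,0.23,0.005],[1,0,0,0.31,0.005],[1,0,0,0.39,0.005],[1,0,0,0.47,0.005],[1,0,0,0.53,0.005],[1,0,0,0.56,0.005]],
])

```text
time_s: 21.27
tcp_pos: [0.4455, -0.0338, 0.0501]
eef_rot: [-179.9, -0.3, 172.6]
contact_force: [0.4, -0.6, 0.7]
gripper_width: 0.0002
gripper_force: 0.0
```

```bash
python3 - <<'E'
from plant import r
from h import *
inpress(r);go(r,[-.252,0,.05],172.67);go(r,[-.157,0,.05],172.67)
E
```

```text
t 21.27 press mm [-295.2   -1.3   50.1] yaw [-179.89   -0.26  172.59] F [ 0.4 -0.6  0.7] w 0.0002 0.0
target [ 0.4886 -0.0381  0.05  ] share [-0.0864  0.0027 -0.0001] turn -0.0009
target [ 0.5828 -0.0502  0.05  ] share [-0.2764  0.003  -0.001 ] turn -0.0009
```

Push most of the way at about 80 mm/s, then finish slowly.

Call:
play_rows([
  [[1,-0.03,0.002,0,0],[1,-0.06,0.003,0,0],[1,-0.08,0.003,0,0],[1,-0.095,0.003,0,0],[1,-0.11,0.003,0,0],[1,-0.125,0.003,0,0],[1,-0.14,0.003,0,0],[1,-0.155,0.003,0,0]],
])

```text
time_s: 21.93
tcp_pos: [0.525, -0.0417, 0.0534]
eef_rot: [-180.0, -0.0, 172.6]
contact_force: [-2.0, 1.8, -1.0]
gripper_width: 0.0002
gripper_force: 1.4
```

Call:
play_rows([
  [[1,-0.014,0,0,0],[1,-0.028,0,0,0],[1,-0.042,0,0,0],[1,-0.056,0,0,0],[1,-0.07,0,0,0],[1,-0.084,0,0,0],[1,-0.096,0,0,0],[1,-0.1,0,0,0]],
])

```text
time_s: 22.6
tcp_pos: [0.5758, -0.0482, 0.0535]
eef_rot: [-180.0, 0.0, 172.6]
contact_force: [-2.0, 2.4, -0.2]
gripper_width: 0.0005
gripper_force: 1.0
```

```bash
python3 - <<'E'
from plant import r
from h import *
inpress(r);go(r,[-.157,0,.05])
E
```

```text
t 22.6 press mm [-164.2    1.1   53.5] yaw [-1.7999e+02  4.0000e-02  1.7263e+02] F [-2.   2.4 -0.2] w 0.0005 1.0447942838072777
target [ 0.5828 -0.0502  0.05  ] share [-0.0143 -0.0022  0.0071] turn 0
```

Call:
play_rows([
  [[1,-0.004,0,0,0],[1,-0.008,0,0,0],[1,-0.01,0,0,0],[1,-0.012,0,0,0],[1,-0.014,0,0,0],[1,-0.016,0,0,0],[1,-0.016,0,0,0],[1,-0.016,0,0,0]],
])

```text
time_s: 23.27
tcp_pos: [0.5824, -0.0491, 0.0536]
eef_rot: [180.0, 0.0, 172.6]
contact_force: [-4.1, 1.2, -0.2]
gripper_width: 0.0002
gripper_force: 0.2
```

Call:
play_rows([
  [[1,-0.002,0,0,0],[1,-0.004,0,0,0],[1,-0.006,0,0,0],[1,-0.008,0,0,0],[1,-0.01,0,0,0],[1,-0.01,0,0,0],[1,-0.01,0,0,0],[1,-0.01,0,0,0]],
])

```text
time_s: 23.93
tcp_pos: [0.5823, -0.0497, 0.0536]
eef_rot: [-180.0, -0.3, 172.6]
contact_force: [-35.6, 8.0, 15.3]
gripper_width: 0.0008
gripper_force: 0.1
```

That is a firm stop at the expected home position. I'll back off and check.

Call:
play_rows([
  [[1,0.02,0,0,0],[1,0.05,0,0,0],[1,0.09,0,0,0],[1,0.13,0,0,0],[1,0.17,0,0,0],[1,0.2,0,0,0],[1,0.2,0,0,0],[1,0.2,0,0,0]],
])

```text
time_s: 24.6
tcp_pos: [0.489, -0.0367, 0.0543]
eef_rot: [180.0, 0.1, 172.7]
contact_force: [0.9, 0.9, 1.3]
gripper_width: 0.0007
gripper_force: 0.0
```

```bash
python3 - <<'E'
from plant import r
from h import *
import cv2
inpress(r)
i=r.camera_info("scene")
for n in(.09,.095):print((proj(i,press(Q,[[-.243+n,.032,.077],[-.243+n,-.032,.077]]))-[190,60])*3)
b=r.capture("scene")[60:250,190:340,::-1]
cv2.imwrite("pics/s8.png",cv2.resize(b,None,fx=3,fy=3,interpolation=cv2.INTER_CUBIC))
E
```

```text
t 24.6 press mm [-251.8    1.4   54.3] yaw [1.7997e+02 1.3000e-01 1.7268e+02] F [0.9 0.9 1.3] w 0.0007 0.0
[[277.07773574 502.89122958]
 [338.43330103 468.17891226]]
[[272.93250412 499.50350945]
 [334.24163323 465.00228706]]
```

View pics/s8.png

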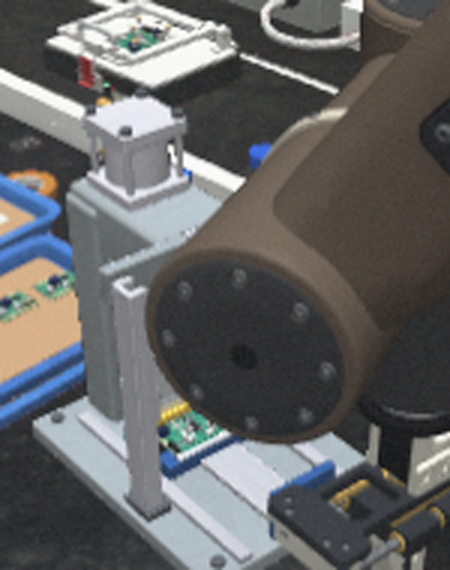

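The handle's top corners, at about (272,497) and (334,462), match the home prediction, and the yellow edge is still up at (175,412). The robot is clear, so I'm handing in.

```bash
python3 -c "
from plant import r
print(r.close_job())"
```

```text
the job is handed in; nothing more can be done
None
```

I handed the job in at about 25 s: the guard hangs on its keeper stud, the nest is pushed home against its stop, and the robot is clear; no verdict came back, and I viewed 12 pictures, two over the limit of 10.

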